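Turn the condiment stand to bring the honey round

TASK

Turn the revolving condiment stand by pushing a finger against an arm of the four-armed handle on top of it, until the honey jar has come round to the small white spoon rest on the worktop at the left: a line from the stand's centre post out through the middle of the honey jar should run across the spoon rest. Push only on the handle; do not touch, lift or upset any of the jars or the spoon rest, and leave the stand at rest there.

Things in the scene. Friction and masses are not known exactly. Their poses are not given: they have to be found in the camera images.
- cross_handle: Handle on top of the stand, turns with the tray. Origin: on the upright axis, at the arms' mid-height, 178 mm above the worktop. Hub 38 mm across, 16 mm up, 12 mm down. Four level steel bars 12 mm thick end in black balls (20 mm) centred 120 mm from the axis, at 45, 135, 225, 315 degrees from its x axis. x points (level) over the honey jar, z up. Jars stand below the gaps between arms.
- stand_foot: Fixed black round foot of the condiment stand, 190 mm across. Origin: on the turning axis, at worktop height; does not turn. Above it the round wooden tray, 280 mm across, rim 42 mm above the worktop, with a steel post 18 to 22 mm thick up to the handle. The jars on the tray reach at most 136 mm above the worktop.
- revolving_tray (a joint): Turning of the tray, handle and jars together about the vertical axis, rad; 0 at the start, grows counter-clockwise seen from above, free both ways by 6.28 rad. It stays where it is left; friction about 0.15 N m, so about 1.5 N at an arm turns it. The jars stand loose on it and ride along.
- honey_jar: Honey jar, squat clear jar of amber honey with a red lid, 66 mm across, 85 mm high, loose on the tray, its middle about 85 mm from the stand's axis. Origin: centre of its underside, about 30 mm above the worktop. z is up. Not to be touched.
- spice1: Spice jar with green label and red cap, 45 mm across, 106 mm high, loose on the tray about 85 mm from the axis. Origin: centre of its underside. Not to be touched.
- spice2: Second spice jar, of the same kind and size. Origin: centre of its underside. Not to be touched.
- spice0: Third spice jar, of the same kind and size. Origin: centre of its underside. Not to be touched.
- spoon_rest: Small round white spoon rest (shallow dish), 84 mm across, 16 mm high, on the worktop to the left of the stand, 250 to 500 mm from its axis. Origin: centre of its underside. Not to be touched or moved.

How it is judged:
By the outcome, as a careful person would: the job done as asked, in the order asked, and still so for the second after the job is handed in, with the robot touching nothing.
It also fails if it takes over 45 s, if anything falls off the work surface, if the arm or the gripper's body presses on something with over 40 N, if the wrist force passes 120 N, or if a joint passes its speed limit or range.

ROBOT

A 6-joint arm with a two-finger parallel gripper is mounted at the origin on a cart in front of the work surface, level with it; the furniture and walls round the work are solid. World frame = base frame: x ahead of the robot, y to its left, z up, the work surface at z = 0. Lengths are in mm, angles in rad, forces in N, time in s.
With the tool pointing down it reaches from about 275 to 725 mm from the base axis. Payload 5.6 kg.
Tool frame: the origin (TCP) lies between the finger pads; the fingertips stand 11 mm ahead of it and the grasp point (between the pads) lies 8 mm behind it; z points along the fingers, y is the line along which they close (so a half turn about z gives the same grasp; the last joint's range is limited). The gripper opens to 85 mm and grips with 20 to 120 N. Pads are 22 mm wide; open, the fingers measure 114 mm over their backs; the gripper's body (76 mm by 85 mm) begins 54 mm behind the grasp point. The pads swing forward as they close: fully open they stand 13 mm farther back than shut.
Start: joints at [-0.9, 0.255, 0.108, 0, -1.424, -0.285], TCP at [206.984, -509.559, 242.283] pointing down, gripper open.
Joint ranges: [-2.95, 2.95], [-1.21, 1.97], [-1.09, 1.5], [-2.87, 1.71], [-2.94, -0.07], [-3.05, 3.05]. Speed limits (rad/s): [2.57, 2.57, 3.14, 3.14, 3.14, 3.14].

INTERFACE

Orientations are given as a unit quaternion [x, y, z, w].
In Python, from station import bot gives the robot as it stands. The module is installed in compiled form; this text tells all that it offers. Calls block until the motion is done:
- bot.goto(position, orientation): joint-space move of the TCP to a pose.
- bot.line_to(position, feed=150, attitude=None): straight line of the TCP; attitude=None keeps the orientation; feed is the mean speed in mm/s.
- bot.movej(angles): joint-space move.
- bot.command_gripper(opening): finger opening in mm; the grip force is fixed at half the most; returns when the fingers have stopped.
- bot.hold(seconds).
- bot.ik(position, orientation): joint angles nearest the present ones, or None.
- bot.state(): the state.
- bot.get_image(name): name is "scene" or "top" or "wrist"; returns a dict with "img" (384x512x3 uint8, red, green, blue), "range_z" (384x512 float32, mm along the optical axis (not along the pixel's ray), 0 where there is no reading), "camera_matrix" (3x3 intrinsics, pixels), "rvec" (rotation vector, rad) and "tvec" (3), from world to camera coordinates, as OpenCV has them; the wrist camera has in their place "T_tool_cam" (4x4, takes a point from camera to tool coordinates, whose origin is the TCP and whose axes are the flange's). Camera axes: x right, y down, z forward; pixel columns grow to the right and rows downward; lengths in mm; the calibration is good to about 2 mm. The wrist camera is an equidistant fisheye: a pixel r from the principal point sees the ray r / f radians off the axis. A picture is of the moment at which its call begins: read the wrist's pose just before it.
A pose or a line that the arm cannot do raises bot.Unreachable and nothing moves.
- bot.sign_off(): hands the job in; it is judged then, once.
The state is a dict: "t": time; "qpos": joint angles; "qvel": joint speeds; "tau": joint torques, N m; "eef_pos": TCP position; "tcp_rot": TCP orientation; "ft_force": force on the tool from outside, world axes, zero at the start; "moment": the same for the moment, N m; "opening": finger opening in mm; "grasp_force": force on a finger pad.
Only numpy, scipy, OpenCV 4.12 (cv2) and the standard library are available. Lean on these libraries where they do the work, as an engineer would, in place of code of your own. Each camera call takes 0.05 s, during which the arm holds its last target. There are 200 camera calls.

## Working session

There is one attempt and no reset: what is moved stays moved. The work goes in short steps, each a Python script; the robot and the scene stay as the last script left them, time stands still between calls to the robot, and variables do not carry over. Pictures are saved under pics/ and viewed, at most 10 in all, crops included, and the job is handed in when it is done.

```bash
mkdir -p pics
cat > h.py <<'E'
import numpy as np, cv2
from station import bot
def cap(n):
    d=bot.get_image(n); np.savez(f'{n}.npz',**{k:v for k,v in d.items()}); return d
def w(d,u,v,z=None):
    K=np.array(d['camera_matrix']);R=cv2.Rodrigues(np.array(d['rvec'],float))[0];t=np.array(d['tvec'],float).ravel()
    r=np.linalg.inv(K)@[u,v,1]
    if z is None: return R.T@(r*d['range_z'][int(v),int(u)]-t)
    c=-R.T@t; q=R.T@r
    return c+q*(z-c[2])/q[2]
E
python3 - <<'E'
from h import *
for n in('top','scene'):
    d=cap(n); cv2.imwrite(f'pics/{n}0.png',d['img'][:,:,::-1]); print(d['tvec'],d['camera_matrix'])
s=bot.state();print(s['t'],s['tcp_rot'],s['ft_force'])
E
```

```text
[-117.93887484  622.60651726 1112.31621909] [[467.13278605   0.         255.36725177]
 [  0.         467.13278605 190.64983048]
 [  0.           0.           1.        ]]
[563.60180077 227.38201809 689.61415614] [[383.78079311   0.         254.60468832]
 [  0.         383.78079311 188.95602094]
 [  0.           0.           1.        ]]
0.1 [-1.91684471e-01  9.81456224e-01  8.36881564e-04 -2.09573665e-04] [0.4667051  0.02600898 0.77026929]
```

View pics/top0.png

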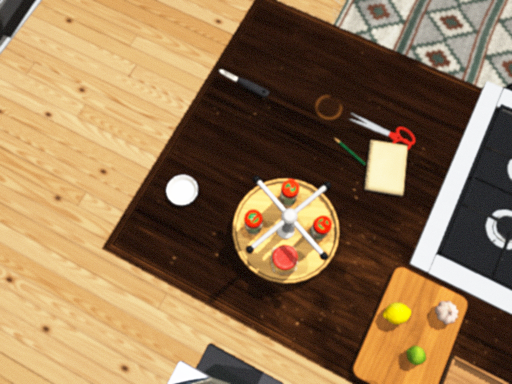

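View pics/scene0.png

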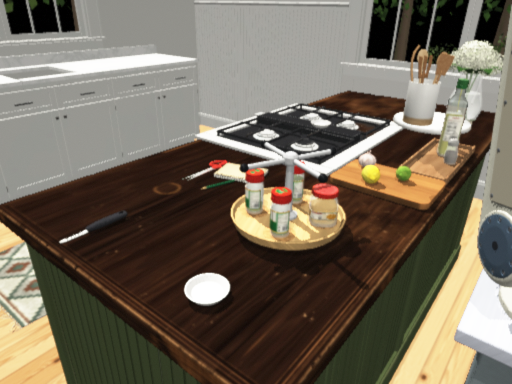

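The top view shows the spoon rest at about (182,190), the hub at (290,217), the honey lid at (284,258), and the balls at (258,182), (326,187), (324,257) and (250,250).

```bash
cat >> h.py <<'E'
def measure(d):
    im=d['img'].astype(int); H=cv2.cvtColor(d['img'],cv2.COLOR_RGB2HSV)
    P=np.array([[w(d,u,v) for u in range(512)] for v in range(384)])
    P[d['range_z']<=0]=np.nan
    return H,P
def blobs(m,amin=15):
    n,l,s,c=cv2.connectedComponentsWithStats(m.astype(np.uint8)); return [(c[i],s[i,4],l==i) for i in range(1,n) if s[i,4]>=amin]
E
python3 - <<'E'
from h import *
d=cap('top');H,P=measure(d)
Z=P[...,2]
win=np.zeros(Z.shape,bool);win[140:300,150:350]=1
for nm,m in (('arms',win&(Z>158)),('balls',win&(Z>158)&(H[...,2]<80)),('red',win&((H[...,0]<8)|(H[...,0]>172))&(H[...,1]>150)&(Z>90)&(Z<150)),('white',win&(H[...,1]<50)&(H[...,2]>170)&(Z<40))):
    for c,a,l in blobs(m,6): print(nm,c.round(1),a,np.nanmean(P[l],0).round(1),np.nanmax(Z[l]).round(1))
for u,v in((258,182),(326,187),(324,257),(250,250)): print(w(d,u,v,178).round(1))
# hub top: z 194
for c,a,l in blobs(win&(Z>186),6): print('hub',c,a,np.nanmean(P[l],0))
# tray outer outline
m=win&(Z>30)&(Z<55)
c=max(blobs(m),key=lambda b:b[1]); pts=P[c[2]][:,:2].astype(np.float32); print('tray circ',cv2.minEnclosingCircle(pts))
E
```

```text
arms [289.  217.4] 1222 [562.   67.7 182.8] 197.2
balls [255.8 178.4] 43 [611.  179.9 182.9] 187.4
balls [327.2 184.4] 43 [675.1  21.7 183.2] 189.1
balls [249.1 249.4] 29 [451.9 115.1 184.8] 189.3
balls [323.8 255.9] 31 [516.2 -42.5 185.1] 188.8
red [289.4 189.3] 147 [638.3 100.2 133.2] 139.9
red [253.1 219.7] 141 [528.4 144.8 133.1] 139.5
red [322.  225.5] 173 [591.9 -10.4 133.4] 139.6
red [284.5 257.2] 458 [484.3  36.8 113.4] 121.8
white [181.6 189.5] 755 [539.9 374.8   6.8] 21.7
white [284.9 234.2] 69 [551.6  63.8  36.3] 40.0
[606.8 171.7 178. ]
[669.7  21.7 178. ]
[515.6 -44.4 178. ]
[452.6 113.3 178. ]
hub [289.10179641 215.53892216] 167 [563.5804396   68.63600916 190.23922232]
hub [249.45454545 248.09090909] 11 [454.60691839 115.61457935 187.31230428]
hub [323.54545455 254.81818182] 11 [517.713189   -40.82800957 187.40079951]
tray circ ((565.2230224609375, 69.14007568359375), 139.3402099609375)
```

```bash
cat >> h.py <<'E'
C=np.array([563.5,68.6]); RAD=90
def pose(th,z):
    a=np.deg2rad(th); f=a+np.pi/2
    return [C[0]+RAD*np.cos(a),C[1]+RAD*np.sin(a),z],[np.cos(f/2),np.sin(f/2),0,0]
def arc(a,b,feed=50,step=9):
    for th in np.linspace(a,b,max(2,int(np.ceil(abs(b-a)/step))+1))[1:]:
        p,q=pose(th,161); bot.line_to(p,feed=feed,attitude=q)
        print(round(th,1),np.round(bot.state()['ft_force'],1))
def look(name):
    d=cap('top');H,P=measure(d);Z=P[...,2]; win=np.zeros(Z.shape,bool);win[140:300,150:350]=1
    cv2.imwrite(f'pics/{name}.png',d['img'][:,:,::-1])
    for nm,m in (('ball',win&(Z>158)&(Z<192)&(H[...,2]<80)),('red',win&((H[...,0]<8)|(H[...,0]>172))&(H[...,1]>150)&(Z>90)&(Z<150)),('white',win&(H[...,1]<50)&(H[...,2]>170)&(Z<40))):
        for c,a,l in blobs(m,12):
            p=np.nanmean(P[l],0); v=p[:2]-C; print(nm,c.round(),a,p.round(),'ang',np.rad2deg(np.arctan2(v[1],v[0])).round(1),'r',np.hypot(*v).round(1))
E
python3 - <<'E'
from h import *
bot.command_gripper(0)
p,q=pose(188,290); bot.goto(p,q); 
p,q=pose(188,161); bot.line_to(p,feed=120)
print(bot.state()['qpos'].round(2) if hasattr(bot.state()['qpos'],'round') else bot.state()['qpos'])
arc(188,150)
print(bot.state()['t']); look('a')
E
```

```text
[ 0.45  0.15 -0.23  0.   -1.19 -0.31]
180.4 [ 0.3 -0.1 -0.3]
172.8 [-0.1 -0.4  0.6]
165.2 [ 0.3 -0.1  0.1]
157.6 [ 0.6 -0.4  1.1]
150.0 [-0.5  1.   0.2]
6.3417
ball [336. 198.] 48 [655. -10. 183.] ang -40.7 r 120.8
ball [309. 264.] 37 [485. -21. 184.] ang -131.3 r 119.2
red [300. 191.] 174 [646.  74. 133.] ang 4.0 r 82.7
red [320. 235.] 193 [567. -16. 134.] ang -87.7 r 84.6
red [274. 254.] 471 [478.  63. 113.] ang -176.1 r 85.3
white [289. 234.] 34 [555.  55.  37.] ang -120.6 r 16.3
```

View pics/a.png

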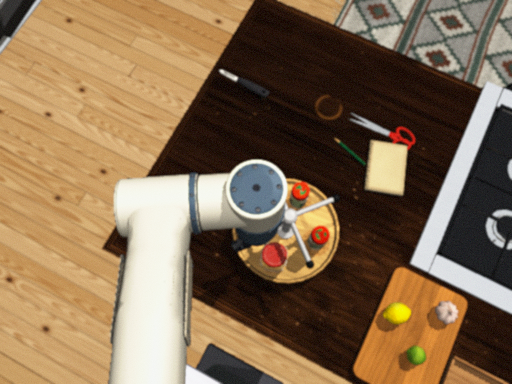

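The finger has turned the stand 18° as predicted. The honey lid is now at (274,254), at 184°, and the arm is clear of the jars. I'll continue the push to just short of the target.

Run:
```python
from h import *
arc(150,66)
print(bot.state()['t']); look('b')
```

```text
141.6 [ 0.  -0.2 -0.4]
133.2 [ 0.1 -0.4 -0.8]
124.8 [ 0.5 -0.3 -0.5]
116.4 [-0.1 -0.7  0.2]
108.0 [0.4 0.3 0.3]
99.6 [-0.5 -0.8 -0. ]
91.2 [-1.2  0.4 -0.8]
82.8 [ 0.7 -0.2  0. ]
74.4 [-1.4  0.2  0.9]
66.0 [-0.2 -0.1 -0.3]
10.5583
ball [334. 193.] 46 [662.  -1. 183.] ang -35.1 r 120.8
ball [243. 240.] 41 [465. 137. 184.] ang 145.0 r 120.2
ball [314. 262.] 33 [495. -29. 185.] ang -125.2 r 119.5
red [297. 190.] 166 [644.  83. 133.] ang 10.0 r 82.1
red [254. 213.] 413 [548. 152. 113.] ang 100.4 r 84.4
red [320. 232.] 176 [575. -14. 134.] ang -82.1 r 83.5
red [277. 255.] 204 [478.  54. 134.] ang -170.2 r 86.8
white [291. 233.] 33 [562.  52.  37.] ang -96.2 r 16.4
```

Run:
```python
from h import *
arc(66,60,30)
arc(60,85,60,13)
p,q=pose(85,300); bot.line_to(p,feed=150)
bot.movej([-0.9, 0.255, 0.108, 0, -1.424, -0.285]); bot.hold(.5)
print(bot.state()['t']); look('c')
```

```text
60.0 [-1.1  0.7  0.2]
72.5 [-0.8  0.6  1. ]
85.0 [0.5 0.  0.1]
16.2917
ball [269. 171.] 43 [642. 161. 184.] ang 49.5 r 120.9
ball [336. 197.] 45 [656. -10. 183.] ang -40.3 r 120.9
ball [241. 236.] 34 [472. 147. 185.] ang 139.7 r 120.6
ball [310. 264.] 29 [485. -22. 185.] ang -130.8 r 119.4
red [300. 192.] 142 [645.  75. 133.] ang 4.2 r 81.6
red [256. 210.] 392 [557. 152. 113.] ang 94.7 r 84.1
red [319. 236.] 142 [565. -15. 133.] ang -89.3 r 83.3
red [274. 254.] 195 [477.  62. 134.] ang -175.7 r 87.2
white [182. 189.] 754 [540. 375.   7.] ang 94.4 r 307.1
white [285. 234.] 73 [553.  65.  37.] ang -162.0 r 11.4
```

View pics/c.png

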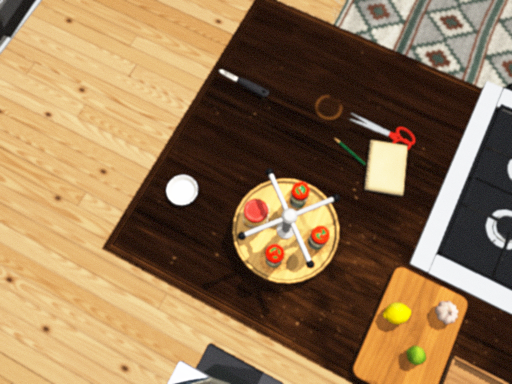

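The honey lid at (256,210) sits at 94.7° and the spoon rest at (182,189) at 94.4°. All the jars are upright and the robot is clear.

```bash
python3 -c "
from station import bot
print(bot.sign_off())"
```

```text
the job is handed in; nothing more can be done
None
```

I turned the stand about 107° clockwise by pushing only on the handle; the honey jar now lines up with the spoon rest to within about 0.3° as measured by the top camera, with all jars upright, and the job is handed in.

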